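# Tare the carat balance under its draught cover

## Task

Tare the copper pot on the carat balance: with the fingertips, gently push the open clear draught cover down until it is fully shut, then press the blue tare key down lightly and let it come up again. Leave the red and black keys, the pan with its pot and the other things on the bench alone; nothing is picked up.

Things in the scene. Friction and masses are not known exactly. Their poses are not given: they have to be found in the camera images.
- balance: White carat balance, 150 (x, front to back) x 170 (y) mm, fixed to the bench. Origin: centre of its underside. Its x axis points from the key panel in front to the cover hinge at the back, y to its left. Rear deck 40 mm high; the front 42 mm are a level panel 34 mm high with three keys: one at the left end, two right of the display. Which colour sits in which place differs from start to start
- cover (a joint): Angle of the clear draught cover: 0 fully shut on the deck, growing as its front edge swings up and back, at most 1.55 rad. The hinge is stiff: the cover stays where it is left; about 1 N at its front edge moves it; shut, it rests on a firm stop
- cover_hinge (a point): Point on the cover's hinge line, mid-width, 42 mm above the bench; the line runs along the balance's y. The axes are the balance's
- cover_front (a point): Middle of the cover's top front edge, outside; it moves with the cover, a clear open-bottomed box with grey edges, 96 mm from hinge to front, 112 wide, 58 high. Shut, this point is 96 mm in front of the hinge line and 58 mm above it, its axes parallel to the balance's. Opened, the cover leans back and its top face looks to the back of the balance: push there, forward and then down
- tare_key (a joint): Travel of the blue tare key, m: 0 up, 0.006 at its end stop; sprung, 1.5 N to start and 7 N at the end stop, evenly rising; its contact makes at 0.0025 (3.8 N); it springs back
- tare_key_top (a point): Centre of the top of the blue tare key, 15 (x) x 19 (y) mm, 8 mm proud of the panel, 42 mm above the bench. The axes are the balance's; the key moves straight down. A neighbouring key may stand 38 mm away along y (centre to centre)
- unit_key (a joint): Travel of the black key, m: 0 up, 0.006 down; not to be pressed
- unit_key_top (a point): Centre of the top of the black key, the same size
- power_key (a joint): Travel of the red key, m: 0 up, 0.006 down; not to be pressed
- power_key_top (a point): Centre of the top of the red key, the same size
- pan: Round steel weighing pan, 72 mm across, its top 46 mm above the bench; origin on its axis, 6 mm below its top
- copper_pot: Small copper-coloured lidded pot, 34 mm across, 38 mm high, standing loose on the pan; origin at the centre of its underside. It fits under the shut cover with room to spare
- brass_pot: Small yellow brass lidded pot, 30 mm across, 44 mm high, loose on the bench; origin at the centre of its underside
- chain: Small heap of silver chain, 42 x 52 x 9 mm, loose on the bench; origin at the centre of its underside
- loupe: Folding loupe, 24 x 59 x 13 mm, loose on the bench; origin at the centre of its underside
- tweezers: Steel tweezers, 157 mm long, 14 wide, 9 high, loose on the bench; origin at the centre of their underside
- lamp_edge (a point): Front left lower corner of the hood of a fixed white bench lamp: the hood reaches from here 0.41 m to the right (-y), 0.22 m to the back (+x) and 0.08 m up, and overhangs the bench behind and to the right of the balance; keep the hand and wrist clear of it, best by going over the front of the balance
- torch_tops (a point): Top of two thin fixed torches that hang at the front edge of the bench, in front of the balance, within 60 mm either side of this point along y and 25 mm along x; stay above or clear of them
There are look-alikes about, which are no part of the job. What is shaped like the copper_pot but purple is not meant.

How it is judged:
On the way, in this order (a step that is already met when the one before it is completed fails the run):
1. the cover is shut (value of joint cover below 0.05 rad), for 0.2 s.
2. the blue tare key is pressed down under the shut cover (value of joint tare_key above 0.0025 m and value of joint cover below 0.06 rad), for 0.05 s.
3. the blue tare key has come up again (value of joint tare_key below 0.0008 m), for 0.2 s.
At the end, for the whole second after the job is handed in: The cover is shut (within 0.06 rad), all three keys are up (within 0.8 mm), the copper pot stands at rest on the pan within 8 mm of where it stood, and the brass pot, chain, loupe and tweezers lie within 15 mm of where they were (value of joint cover below 0.06 rad and value of joint each of tare_key, unit_key, power_key below 0.0008 m and horizontal distance between copper_pot and pan below 0.026 m and distance of copper_pot from where it was at the start of the episode below 0.008 m and linear speed of copper_pot below 0.02 m/s and distance of each of brass_pot, chain, loupe, tweezers from where it was at the start of the episode below 0.015 m); the robot touches nothing.
It fails at once if the tare key is pressed while the cover is open (value of joint tare_key above 0.002 m and value of joint cover above 0.08 rad).
It fails at once if the black or the red key is pressed (1.5 mm) (value of joint any of unit_key, power_key above 0.0015 m).
It fails at once if roughness: the tare key is pressed harder than 30 N, the cover pushed harder than 40 N, or the cover slammed (3 rad/s as it lands) (contact force between tare_key and anything else above 30 N or contact force between cover and anything else above 40 N or (value of joint cover below 0.15 rad and velocity of joint cover below -3 rad/s)).
It fails at once if the pan is touched, or the pot on it moved by 8 mm, lifted or tipped (contact force between pan and the fingers above 0.5 N or contact force between pan and the arm above 0.5 N or distance of copper_pot from where it was at the start of the episode above 0.008 m or angle between copper_pot's own z axis and vertical above 0.2 rad).
It fails at once if a bystander is moved or lifted by 15 mm (distance of any of brass_pot, chain, loupe, tweezers from where it was at the start of the episode above 0.015 m).
It also fails if it takes over 45 s, if anything falls off the work surface, if the arm or the gripper's body presses on something with over 40 N, if the wrist force passes 120 N, or if a joint passes its speed limit or range.

## Robot

A 6-joint arm with a two-finger parallel gripper is mounted at the origin on a cart in front of the work surface, level with it; the furniture and walls round the work are solid. World frame = base frame: x ahead of the robot, y to its left, z up, the work surface at z = 0. Lengths are in m, angles in rad, forces in N, time in s.
With the tool pointing down it reaches from about 0.375 to 0.9 m from the base axis. Payload 3.1 kg.
Tool frame: the origin (TCP) lies midway between the tips of the shut fingers; the grasp point (between the pads) lies 19 mm behind it; z points along the fingers, y is the direction in which the jaws open and shut (so a half turn about z gives the same grasp; the last joint's range is limited). The gripper opens to 85 mm and grips with 20 to 120 N. Pads are 22 mm wide; open, the fingers measure 114 mm over their backs; the gripper's body (76 mm by 85 mm) begins 54 mm behind the grasp point. The pads swing forward as they close: fully open they stand 13 mm farther back than shut.
Start: joints at [-0.178, 0.527, 1.433, -0, 1.181, -0.178], TCP at [0.625, 0, 0.231] pointing down, gripper open.
Joint ranges: [-3.08, 3.08], [-0.75, 2.2], [0.22, 2.44], [-1.43, 4.57], [0, 2.65], [-2.85, 2.85]. Speed limits (rad/s): [2.79, 2.79, 3.14, 3.14, 3.14, 3.14].

## Interface

Orientations are given as a unit quaternion [x, y, z, w].
In Python, from station import manip gives the robot as it stands.
- The arm moves only by the tool servo_tool, never from a script. Its argument "increments" is a list of rows, each an object with "hand": the closure, from 0 (fully open) to 1 (shut); "travel": the shift along the tool's x, y, z in mm, a list of three; "yaw": the turn about the tool's z in degrees. A call has 1 to 20 rows; each row shifts and turns the commanded pose from where the row before left it, along the tool's axes as they then stand; what a row does not reach is not made up. A row lasts 1/10 s, in which the tool goes at most 50 mm and 8.59 degrees, less where a joint would pass 70% of its speed; a pose out of reach is approached as far as the arm can. A call with a gripper value outside its range is refused whole. The fingers move at their own pace and stop on an object; "newtons" is the grip in N (left out, the last holds). Time passes only in rows, so rows that do not move let the fingers close. It gives the time, the measured TCP pose, the force and the opening at its end, in the units of the state.
- manip.sense(): the state, without advancing time (a new reading comes with each control period).
- manip.snapshot(name): name is "scene" or "side" or "wrist"; returns a dict with "pixels" (480x640x3 uint8, blue, green, red), "fx", "fy", "cx", "cy" (pixels), "R" (3x3) and "t" (3): a world point X has camera coordinates R X + t. Camera axes: x right, y down, z forward; pixel columns grow to the right and rows downward; lengths in m; the calibration is good to about 2 mm. A picture is of the moment at which its call begins. There is no depth.
- manip.sign_off(): hands the job in, once; it reports no verdict.
The state is a dict: "t": time; "q": joint angles; "qd": joint speeds; "tau": joint torques, N m; "tcp_pos": TCP position; "tool_rot": TCP orientation; "force": force on the tool from outside, world axes, zero at the start; "ft_torque": the same for the moment, N m; "finger_gap": opening from 0.0 (shut) to 1.0 (fully open).
Only numpy, scipy, OpenCV 4.12 (cv2) and the standard library are available. Lean on these libraries where they do the work, as an engineer would, in place of code of your own. Each camera call takes 0.05 s, during which the arm holds its last target.

## Working session

There is one attempt and no reset: what is moved stays moved. The work goes in short steps, Python scripts to look and compute and a tool call to move; the robot and the scene stay as the last step left them, time stands still between calls to the robot, and variables do not carry over. Pictures are saved under pics/ and viewed, and the job is handed in when it is done.

Besides the shell and the picture viewer there is one more tool, called after "Request:" as name(argument=value, ...) on one line, values as JSON. servo_tool: Moves the arm, as the interface text tells. Its arguments: {"type":"object","properties":{"increments":{"type":"array","items":{"type":"object","properties":{"hand":{"type":"number"},"travel":{"type":"array","items":{"type":"number"}},"yaw":{"type":"number"}}}},"newtons":{"type":"number"}},"required":["increments"]}

```bash
mkdir -p pics; ls; python3 - <<'E'
from station import manip
import cv2,pickle
d={}
for n in ["scene","side","wrist"]:
    s=manip.snapshot(n); d[n]=s; cv2.imwrite(f"pics/{n}0.png",s["pixels"])
    print(n,s["fx"],s["cx"],s["R"],s["t"])
pickle.dump(d,open("s0.pkl","wb"))
print(manip.sense())
E
```

```text
pics
scene 522.440709559999 312.70163803849886 [[ 0.70334882 -0.71054355  0.02069542]
 [-0.45352711 -0.47097276 -0.75663585]
 [ 0.54736971  0.522793   -0.6535089 ]] [-0.3056106   0.39725158  1.10499831]
side 619.6264699328675 326.06735633912587 [[ 0.82144986 -0.57025786  0.0051095 ]
 [-0.3095182  -0.45334675 -0.83586793]
 [ 0.47897663  0.68504211 -0.54890681]] [-0.36115146  0.33116252  1.02653943]
wrist 358.6630109919381 322.11720770778464 [[ 9.99997794e-01 -1.02663687e-04 -2.09812906e-03]
 [ 5.63222455e-04 -9.49130755e-01  3.14881714e-01]
 [-2.02372574e-03 -3.14882201e-01 -9.49128603e-01]] [-0.62233704 -0.04169076  0.38006272]
{'t': 0.15, 'q': array([-1.78464767e-01,  5.28269012e-01,  1.43362191e+00, -1.70095012e-05,
        1.18143016e+00, -1.78486458e-01]), 'qd': array([ 0.00073112, -0.00193412, -0.00503519,  0.0005987 , -0.00077349,
       -0.00101349]), 'tau': array([ 1.17890530e-03, -4.42742836e+01, -1.78276026e+01, -2.15643640e-04,
        5.61750654e-03, -9.84718270e-06]), 'tcp_pos': array([6.24434869e-01, 1.48680346e-04, 2.30543934e-01]), 'tool_rot': array([ 7.07096560e-01,  7.07116474e-01, -4.99360597e-04, -7.05388584e-04]), 'force': array([ 0.71724066, -0.27684138, -0.33804859]), 'ft_torque': array([ 0.01654312,  0.00637147, -0.01846743]), 'finger_gap': 1.0020026597246625}
```

View pics/scene0.png

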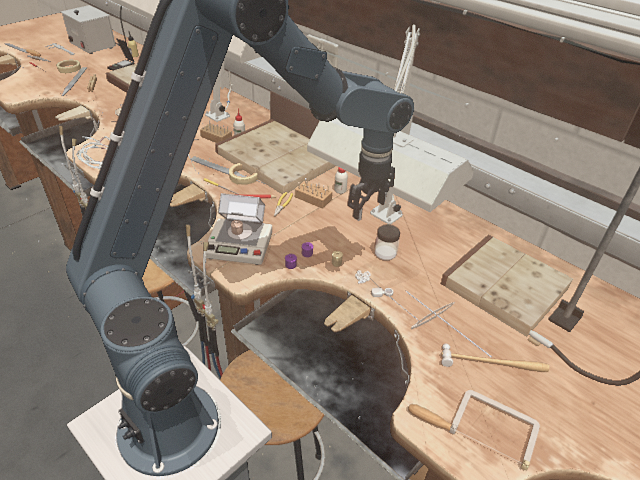

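View pics/side0.png

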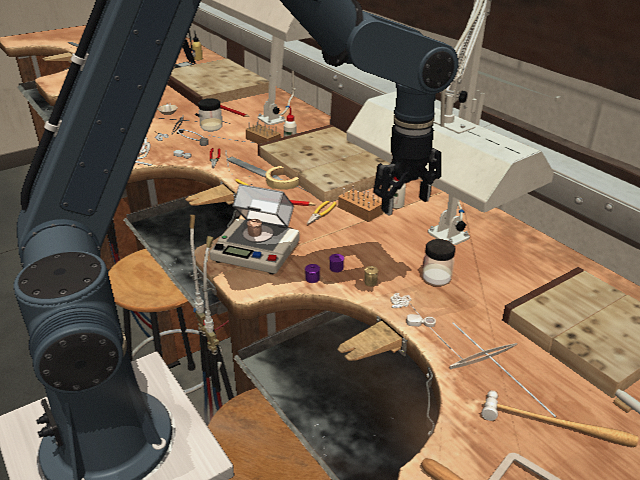

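View pics/wrist0.png

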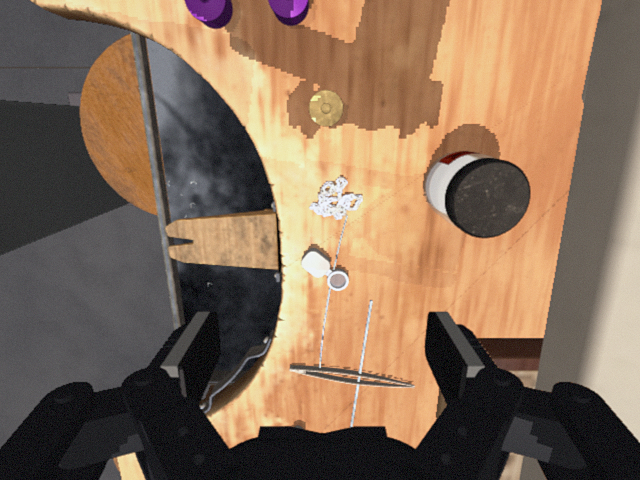

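The balance stands at scene (240,240) and side (255,235), with its cover open and the copper pot on the pan. The look-alikes are two purple pots at scene (291,261) and (307,250). The brass pot is at (337,260). Next I'll crop in.

```bash
python3 - <<'E'
import cv2,pickle,numpy as np
d=pickle.load(open("s0.pkl","rb"))
a=d["scene"]["pixels"][185:273,195:285]; b=d["side"]["pixels"][175:280,200:305]
a=cv2.resize(a,(590,580),interpolation=cv2.INTER_CUBIC)
cv2.imwrite("pics/c1.png",a)
cv2.imwrite("pics/c2.png",cv2.resize(b,(590,590),interpolation=cv2.INTER_CUBIC))
E
```

```text
(no output)
```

View pics/c1.png

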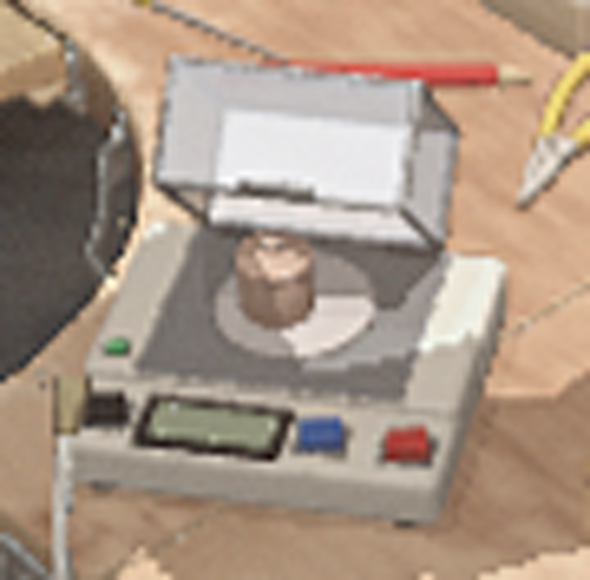

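View pics/c2.png

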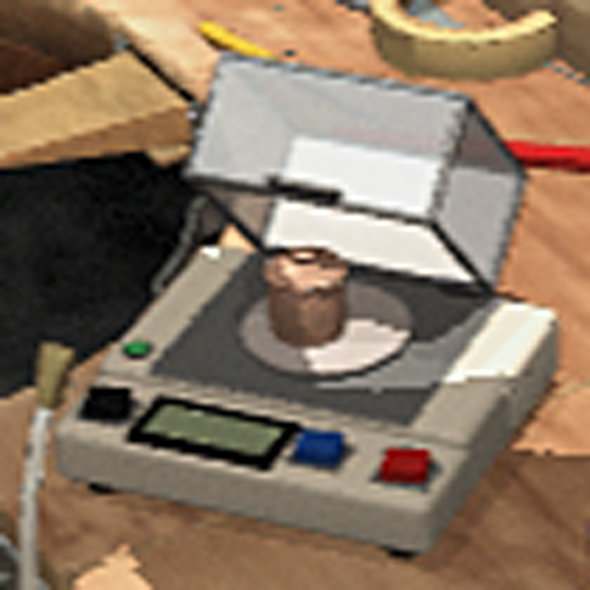

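```bash
cat > h.py <<'E'
import numpy as np,cv2
def ray(s,p):
    R=np.array(s["R"]);t=np.array(s["t"]);c=-R.T@t
    d=R.T@np.array([(p[0]-s["cx"])/s["fx"],(p[1]-s["cy"])/s["fy"],1]);return c,d/np.linalg.norm(d)
def plane(s,p,z):
    c,d=ray(s,p);return c+d*(z-c[2])/d[2]
def tri(ss,ps):
    A=0;b=0;L=[]
    for s,p in zip(ss,ps):
        c,d=ray(s,p);M=np.eye(3)-np.outer(d,d);A=A+M;b=b+M@c;L.append((c,M))
    X=np.linalg.solve(A,b);return X,[np.linalg.norm(M@(X-c)) for c,M in L]
def proj(s,X):
    q=np.array(s["R"])@X+np.array(s["t"]);return np.array([s["fx"]*q[0]/q[2]+s["cx"],s["fy"]*q[1]/q[2]+s["cy"]])
def cen(img,roi,f):
    x0,y0,x1,y1=roi;h=cv2.cvtColor(img,cv2.COLOR_BGR2HSV)[y0:y1,x0:x1]
    m=f(h[...,0].astype(int),h[...,1].astype(int),h[...,2].astype(int)).astype(np.uint8)
    n,l,st,c=cv2.connectedComponentsWithStats(m);i=1+np.argmax(st[1:,4]);return c[i]+[x0,y0],st[i,4]
E
python3 - <<'E'
from h import *
import pickle
d=pickle.load(open("s0.pkl","rb"));np.set_printoptions(precision=4,suppress=True)
roi={"scene":(195,235,285,273),"side":(200,235,305,280)}
F={"blue":lambda h,s,v:(abs(h-112)<14)&(s>110)&(v>60),"red":lambda h,s,v:((h<6)|(h>172))&(s>150)&(v>80),"black":lambda h,s,v:(v<50)}
C={}
for k,f in F.items():
    P=[]
    for n in ["scene","side"]:
        r=roi[n]
        if k=="black": r=(205,240,216,252) if n=="scene" else (212,241,224,251)
        c,a=cen(d[n]["pixels"],r,f);P.append(c);print(k,n,c,a,plane(d[n],c,.041))
    print(tri([d["scene"],d["side"]],P))
def cr1(p):return (195+p[0]*90/590,185+p[1]*88/580)
def cr2(p):return (200+p[0]*105/590,175+p[1]*105/590)
for nm,p,q in [("topL",(175,60),(222,60)),("topR",(422,80),(467,97)),("botL",(160,186),(190,178)),("botR",(440,243),(433,217)),("rightouter_back",(458,130),(525,178)),("lowR",(440,243),(492,290)),
 ("frontleftbench",(75,480),(60,470)),("panelR",(430,515),(410,545))]:
    print(nm,tri([d["scene"],d["side"]],[cr1(p),cr2(q)]))
E
```

```text
blue scene [243.4211 250.3684] 19 [0.4447 0.2859 0.041 ]
blue side [256.5    254.2857] 42 [0.4411 0.2794 0.041 ]
(array([0.4509, 0.296 , 0.029 ]), [np.float64(0.00149904652204161), np.float64(0.0014990465220418633)])
red scene [256.4783 252.087 ] 23 [0.4664 0.2549 0.041 ]
red side [271.5814 257.4419] 43 [0.463  0.2493 0.041 ]
(array([0.4719, 0.2635, 0.0305]), [np.float64(0.0013807341825800015), np.float64(0.0013807341825799843)])
black scene [213. 245.] 1 [0.3973 0.3633 0.041 ]
black side [218.7347 246.6122] 49 [0.3845 0.3558 0.041 ]
(array([0.3907, 0.36  , 0.0412]), [np.float64(0.005489348531178099), np.float64(0.005489348531178153)])
topL (array([0.4843, 0.4229, 0.1421]), [np.float64(0.002354809244942891), np.float64(0.0023548092449430604)])
topR (array([0.5535, 0.3383, 0.1413]), [np.float64(0.002211403867903843), np.float64(0.0022114038679036697)])
botL (array([0.4494, 0.3921, 0.1099]), [np.float64(0.0012566448050093564), np.float64(0.0012566448050095312)])
botR (array([0.4684, 0.2251, 0.1662]), [np.float64(4.622824860899083e-06), np.float64(4.622824860828503e-06)])
rightouter_back (array([0.6034, 0.3756, 0.068 ]), [np.float64(0.002156402628865029), np.float64(0.002156402628864861)])
lowR (array([0.5708, 0.3529, 0.0328]), [np.float64(0.0018962102142440092), np.float64(0.0018962102142437958)])
frontleftbench (array([0.3609, 0.3509, 0.0209]), [np.float64(0.0019023747701365833), np.float64(0.0019023747701364933)])
panelR (array([0.4579, 0.2323, 0.0157]), [np.float64(0.003269088902250117), np.float64(0.003269088902250013)])
```

Choosing between the keys: blue at scene (243,250) is the tare key. Black at (211,247) and red at (256,252) must be left alone. I'll close the hand, rise, and look from closer with the wrist camera.

Request:
servo_tool(increments=[{"hand":1,"travel":[0,0,-40]},{"hand":1,"travel":[0,0,-40]},{"hand":1,"travel":[20,-20,-20]},{"hand":1,"travel":[30,-25,0]},{"hand":1,"travel":[35,-25,0]},{"hand":1,"travel":[35,-25,0]},{"hand":1,"travel":[35,-25,0]},{"hand":1,"travel":[35,-25,0]},{"hand":1,"travel":[30,-25,0]},{"hand":1,"yaw":-7},{"hand":1,"yaw":-7},{"hand":1,"yaw":-7},{"hand":1,"yaw":-7},{"hand":1,"yaw":-7},{"hand":1,"yaw":-2},{"hand":1}], newtons=20)

```text
schema error: expected keys hand, travel, yaw
```

```bash
python3 - <<'E'
from station import manip
import cv2,pickle
d={}
for n in ["scene","side","wrist"]:
    s=manip.snapshot(n); d[n]=s; cv2.imwrite(f"pics/{n}1.png",s["pixels"])
pickle.dump(d,open("s1.pkl","wb"))
print(manip.sense())
E
```

```text
{'t': 0.3, 'q': array([-1.78491235e-01,  5.27886985e-01,  1.43309387e+00, -2.25194014e-05,
        1.18142433e+00, -1.78473803e-01]), 'qd': array([-0.00191343, -0.00059979, -0.00031821,  0.00119868, -0.00055225,
        0.00124171]), 'tau': array([ 7.82925417e-04, -4.41863859e+01, -1.77983093e+01, -2.21945361e-04,
        5.22420756e-03,  3.20921845e-05]), 'tcp_pos': array([6.24739157e-01, 7.57193011e-05, 2.30946854e-01]), 'tool_rot': array([ 7.07109861e-01,  7.07103585e-01, -2.40263901e-04, -3.27771804e-04]), 'force': array([-0.08887831,  0.47363338,  1.04517428]), 'ft_torque': array([-0.03216971,  0.00184534, -0.07464006]), 'finger_gap': 0.9983150706304844}
```

View pics/wrist1.png

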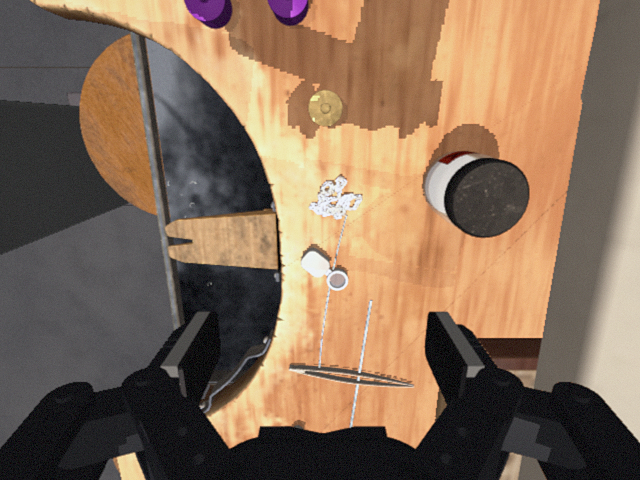

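View pics/scene1.png

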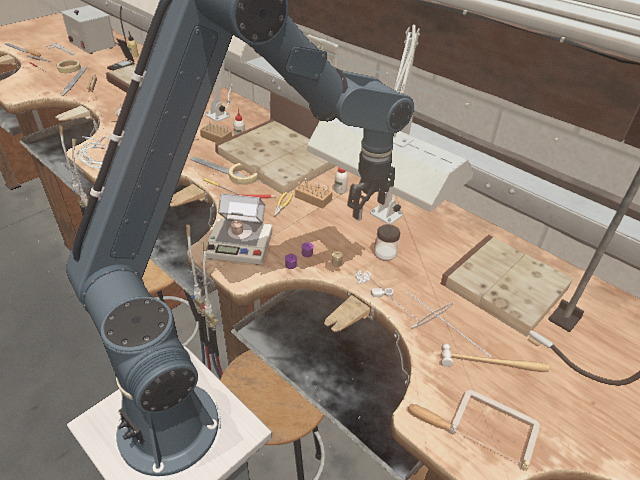

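View pics/side1.png

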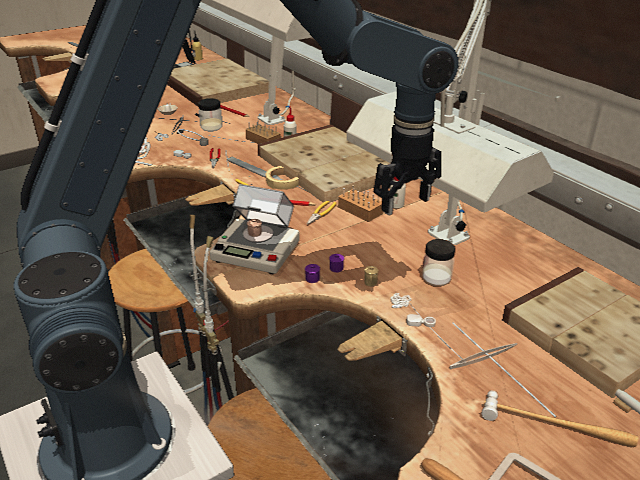

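The call was refused because every row needs all three keys, so nothing moved.

Request:
servo_tool(increments=[{"hand":1,"travel":[0,0,-40],"yaw":0},{"hand":1,"travel":[0,0,-40],"yaw":0},{"hand":1,"travel":[20,-20,-20],"yaw":0},{"hand":1,"travel":[30,-25,0],"yaw":0},{"hand":1,"travel":[35,-25,0],"yaw":0},{"hand":1,"travel":[35,-25,0],"yaw":0},{"hand":1,"travel":[35,-25,0],"yaw":0},{"hand":1,"travel":[35,-25,0],"yaw":0},{"hand":1,"travel":[30,-25,0],"yaw":0},{"hand":1,"travel":[0,0,0],"yaw":-7},{"hand":1,"travel":[0,0,0],"yaw":-7},{"hand":1,"travel":[0,0,0],"yaw":-7},{"hand":1,"travel":[0,0,0],"yaw":-7},{"hand":1,"travel":[0,0,0],"yaw":-7},{"hand":1,"travel":[0,0,0],"yaw":-2},{"hand":1,"travel":[0,0,0],"yaw":0}], newtons=20)

```text
t: 1.9
tcp_pos: [0.4548, 0.22, 0.3313]
tool_rot: [0.446, 0.895, -0.0, -0.0]
force: [1.0, -0.1, -0.7]
finger_gap: -0.003
```

```bash
python3 - <<'E'
from station import manip
import cv2,pickle
d={}
for n in ["wrist"]:
    s=manip.snapshot(n); d[n]=s; cv2.imwrite(f"pics/{n}2.png",s["pixels"])
pickle.dump(d,open("s1.pkl","wb"))
s=manip.sense();print(s["t"],s["tcp_pos"],s["tool_rot"],s["finger_gap"],s["q"])
E
```

```text
1.95 [0.45487749 0.22001215 0.33133526] [ 4.46576471e-01  8.94745470e-01 -5.51753617e-06 -5.59680917e-06] 0.0018237784313131686 [ 2.29020284e-01  2.51965589e-01  1.59215691e+00 -1.40720983e-06
  1.29748582e+00 -4.15904846e-01]
```

View pics/wrist2.png

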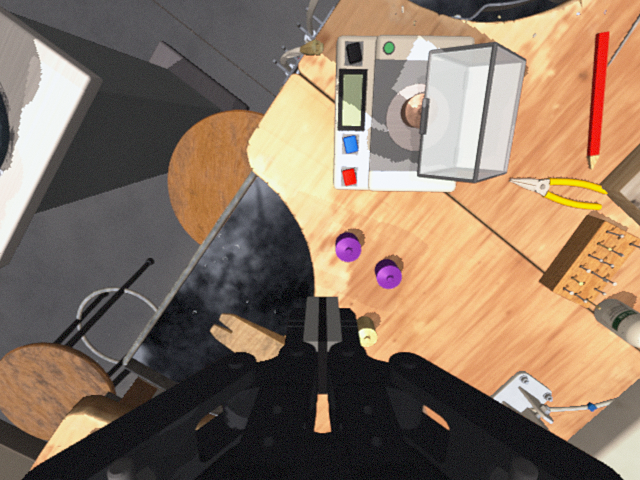

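```bash
python3 - <<'E'
from h import *
import pickle
s=pickle.load(open("s1.pkl","rb"))["wrist"];np.set_printoptions(precision=4,suppress=True)
im=s["pixels"]
cv2.imwrite("pics/c3.png",cv2.resize(im[25:200,325:535],(798,665),interpolation=cv2.INTER_CUBIC)[:600])
F={"blue":lambda h,s,v:(abs(h-108)<14)&(s>110)&(v>60),"red":lambda h,s,v:((h<6)|(h>172))&(s>150)&(v>80)}
r=(330,30,372,195);K={}
for k,f in F.items():
    c,a=cen(im,r,f);K[k]=plane(s,c,.041);print(k,c,a,K[k])
c,a=cen(im,(344,38,362,64),lambda h,s,v:v<60);K['black']=plane(s,c,.041);print('black',c,a,K['black'])
print(np.linalg.norm(K['red']-K['blue']),np.linalg.norm(K['black']-K['blue']))
v=K['black']-K['red'];print("balance y axis deg",np.degrees(np.arctan2(v[1],v[0])))
d0=pickle.load(open("s0.pkl","rb"))
for k in K: print(k,[proj(d0[n],K[k]) for n in("scene","side")])
E
```

```text
blue [350.2892 143.8333] 204 [0.4437 0.2859 0.041 ]
red [348.9779 176.6464] 181 [0.466  0.2553 0.041 ]
black [353.6236  52.6122] 263 [0.3875 0.3626 0.041 ]
0.037886731407959236 0.09504822245247195
balance y axis deg 126.17630998243355
blue [array([243.1158, 250.5291]), array([256.0793, 252.5708])]
red [array([256.2724, 252.0968]), array([271.3761, 255.7574])]
black [array([210.373, 246.709]), array([218.6021, 244.8535])]
```

View pics/c3.png

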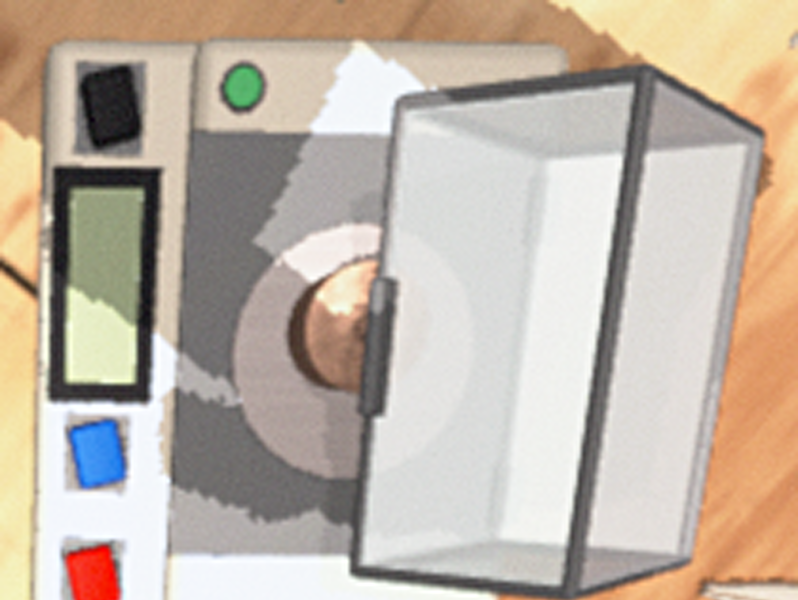

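```bash
python3 - <<'E'
from h import *
import pickle
s=pickle.load(open("s1.pkl","rb"))["wrist"];np.set_printoptions(precision=4,suppress=True)
e=np.array([.807,.590,0]);f=np.array([-.590,.807,0]);blue=np.array([.4437,.2859,.042])
px=lambda p:(325+p[0]/3.8,25+p[1]/3.8)
def edge(a,b):
    A=0;B=0;M_=[]
    for p,o in((a,.056*f),(b,-.056*f)):
        c,d=ray(s,px(p));M=np.eye(3)-np.outer(d,d);A=A+M;B=B+M@(c-o);M_.append((M,c-o))
    X=np.linalg.solve(A,B);return X,[round(1e3*np.linalg.norm(M@(X-c)),1) for M,c in M_]
Q={}
for n,a,b in[("frontbottom",(403,97),(355,572)),("topfront",(645,70),(572,595)),("topback",(762,130),(690,560))]:
    X,r=edge(a,b);Q[n]=X;w=X-blue;print(n,X,r,"rel blue x,y:",w@e,w@f)
print([np.linalg.norm(Q["topfront"]-Q[k]) for k in("frontbottom","topback")])
# pot, pan centre, panel front edge
for n,p,z in[("pancen",(355,352),.046),("panelFrontL",(45,120),.034),("panelback",(185,300),.034)]:
    w=plane(s,px(p),z)-blue;print(n,w@e,w@f)
d0=pickle.load(open("s0.pkl","rb"))
for k in Q: print(k,[[proj(d0[n],Q[k]+o*f) for o in (.056,-.056)] for n in("scene","side")])
print("lamp",tri([d0["scene"],d0["side"]],[(308,146),(347,120)]))
E
```

```text
frontbottom [0.478  0.3479 0.111 ] [np.float64(0.2), np.float64(0.2)] rel blue x,y: 0.06428289385298587 0.02979355813356449
topfront [0.5126 0.3729 0.1454] [np.float64(0.5), np.float64(0.5)] rel blue x,y: 0.10694173301764076 0.02960318406489463
topback [0.5633 0.4103 0.0746] [np.float64(0.3), np.float64(0.3)] rel blue x,y: 0.16991068691851427 0.029887475617027745
[np.float64(0.05479421827647728), np.float64(0.09473511555888767)]
pancen 0.07510253694201098 0.029787788284806237
panelFrontL -0.01787321857152667 0.09208264935753757
panelback 0.025553356652560977 0.04404577594712265
frontbottom [[array([217.6115, 213.7557]), array([256.2259, 218.0363])], [array([232.2581, 206.2358]), array([276.5055, 214.4962])]]
topfront [[array([220.7545, 195.187 ]), array([259.1435, 199.301 ])], [array([239.2627, 185.0654]), array([283.1999, 192.7931])]]
topback [[array([228.6892, 202.083 ]), array([264.852, 206.001])], [array([252.1902, 198.7585]), array([293.8217, 206.3078])]]
lamp (array([0.6335, 0.216 , 0.3367]), [np.float64(0.007617707268462287), np.float64(0.007617707268462296)])
```

```bash
python3 - <<'E'
import cv2,pickle
d=pickle.load(open("s0.pkl","rb"))
a=cv2.resize(d["scene"]["pixels"][100:220,290:480],(760,480));cv2.imwrite("pics/l1.png",a)
b=cv2.resize(d["side"]["pixels"][80:260,330:560],(766,600));cv2.imwrite("pics/l2.png",b)
E
```

```text
(no output)
```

View pics/l1.png

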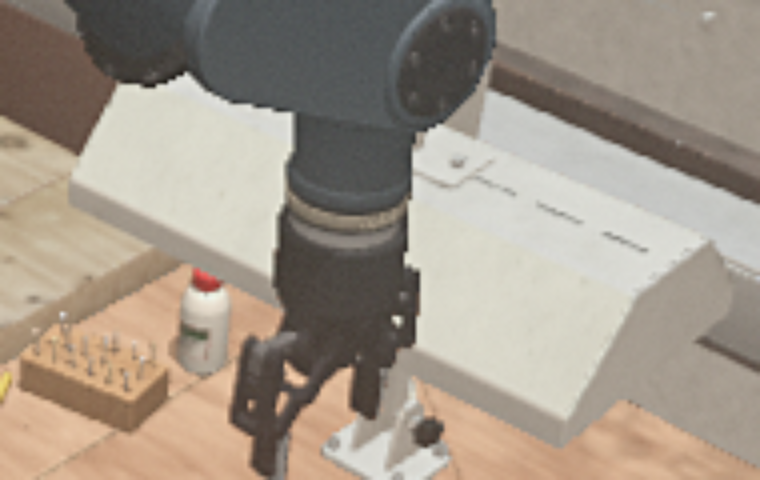

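View pics/l2.png

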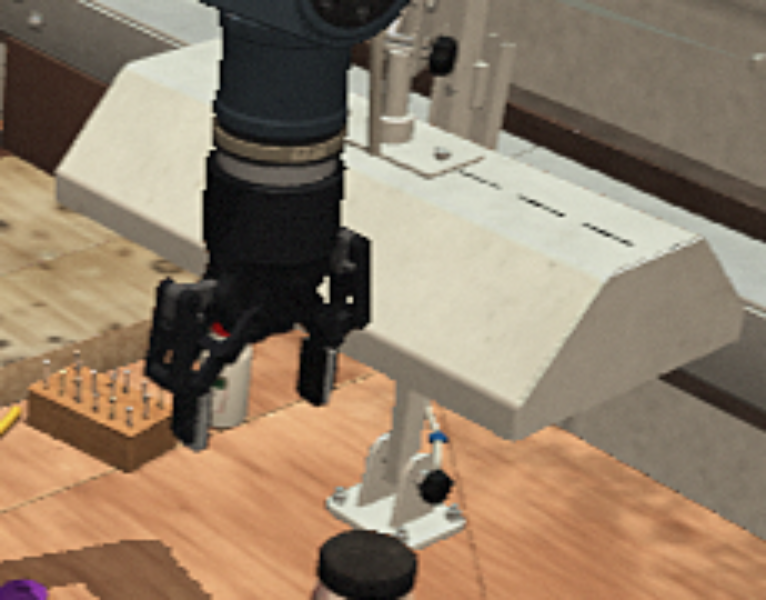

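```bash
python3 - <<'E'
from h import *
import pickle
from scipy.optimize import least_squares
s=pickle.load(open("s1.pkl","rb"))["wrist"];np.set_printoptions(precision=4,suppress=True)
d0=pickle.load(open("s0.pkl","rb"))
e=np.array([.807,.590,0]);f=np.array([-.590,.807,0]);blue=np.array([.4437,.2859,.042])
px=lambda p:np.array((325+p[0]/3.8,25+p[1]/3.8))
cr1=lambda p:np.array((195+p[0]*90/590,185+p[1]*88/580))
cr2=lambda p:np.array((200+p[0]*105/590,175+p[1]*105/590))
obs=[(s,"tf",.056,px((645,70))),(s,"tf",-.056,px((572,595))),(s,"fb",.056,px((403,97))),(s,"fb",-.056,px((355,572))),(s,"tb",.056,px((762,130))),(s,"tb",-.056,px((690,560))),
(d0["scene"],"tf",.056,cr1((175,60))),(d0["scene"],"tf",-.056,cr1((422,80))),(d0["scene"],"fb",.056,cr1((160,186))),(d0["scene"],"fb",-.056,cr1((440,243))),
(d0["side"],"tf",.056,cr2((222,60))),(d0["side"],"tf",-.056,cr2((467,97))),(d0["side"],"fb",.056,cr2((190,178))),(d0["side"],"fb",-.056,cr2((433,217)))]
L={"tf":(-.096,.058),"fb":(-.096,0),"tb":(0,.058)}
def pt(p,k,o):
    x,y,th=p;a,b=L[k];c,sn=np.cos(th),np.sin(th)
    return blue+e*(x+a*c+b*sn)+f*(y+o)+np.array([0,0,-a*sn+b*c])
for w in (obs[:6],obs):
    r=least_squares(lambda p:np.concatenate([proj(S,pt(p,k,o))-q for S,k,o,q in w]),[.125,.03,.86])
    print(r.x,np.round(r.fun,1))
E
```

```text
[0.1243 0.0294 0.8547] [ 2.3 -1.7  0.4  1.4 -2.5 -0.2 -2.   0.9  1.3 -0.4  0.2  1.1]
[0.1253 0.0288 0.8438] [ 1.7 -0.8 -0.1  2.  -2.6  0.6 -2.1  1.4  2.   0.2  0.8  1.7 -1.1 -0.4
 -0.2  0.7 -1.8  0.4 -5.8 -3.9 -0.5 -2.7 -0.  -1.6 -1.8 -0.8 -0.7  0.5]
```

```bash
python3 - <<'E'
from h import *
import pickle
d0=pickle.load(open("s0.pkl","rb"))
print("lamp",tri([d0["scene"],d0["side"]],[(307.5,151),(347,141.5)]))
E
```

```text
lamp (array([0.71011214, 0.30320638, 0.24336381]), [np.float64(0.0025323076573683773), np.float64(0.0025323076573683127)])
```

Request:
servo_tool(increments=[{"hand":1,"travel":[30,0,0],"yaw":0},{"hand":1,"travel":[30,0,0],"yaw":0},{"hand":1,"travel":[27,0,0],"yaw":0},{"hand":1,"travel":[0,0,0],"yaw":0}])

```text
t: 2.35
tcp_pos: [0.4005, 0.2913, 0.3313]
tool_rot: [0.445, 0.896, 0.0, -0.001]
force: [0.7, -0.3, 0.2]
finger_gap: 0.003
```

Request:
servo_tool(increments=[{"hand":1,"travel":[0,30,0],"yaw":0},{"hand":1,"travel":[0,40,0],"yaw":0},{"hand":1,"travel":[0,40,0],"yaw":0},{"hand":1,"travel":[0,40,0],"yaw":0},{"hand":1,"travel":[0,10,0],"yaw":0},{"hand":1,"travel":[0,0,40],"yaw":0},{"hand":1,"travel":[0,0,40],"yaw":0},{"hand":1,"travel":[0,0,40],"yaw":0},{"hand":1,"travel":[0,0,30],"yaw":0},{"hand":1,"travel":[0,0,10],"yaw":0},{"hand":1,"travel":[0,0,0],"yaw":0}])

```text
t: 3.45
tcp_pos: [0.5297, 0.3848, 0.1699]
tool_rot: [0.446, 0.895, -0.002, -0.001]
force: [-0.2, 0.3, -0.8]
finger_gap: 0.004
```

```bash
python3 - <<'E'
from station import manip
import cv2,pickle
d={}
for n in ["scene","side","wrist"]:
    d[n]=manip.snapshot(n)
pickle.dump(d,open("s2.pkl","wb"))
cv2.imwrite("pics/m1.png",cv2.resize(d["scene"]["pixels"][130:290,170:330],(600,600)))
cv2.imwrite("pics/m2.png",cv2.resize(d["side"]["pixels"][120:290,180:350],(600,600)))
cv2.imwrite("pics/m3.png",d["wrist"]["pixels"])
s=manip.sense();print(s["t"],s["tcp_pos"],s["force"])
E
```

```text
3.6 [0.53186715 0.38627196 0.1735731 ] [-0.41548734  0.62941828  0.70060152]
```

View pics/m1.png

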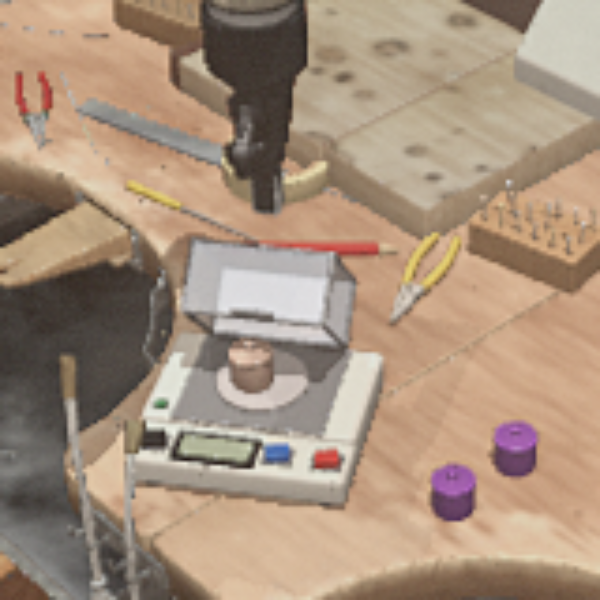

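View pics/m2.png

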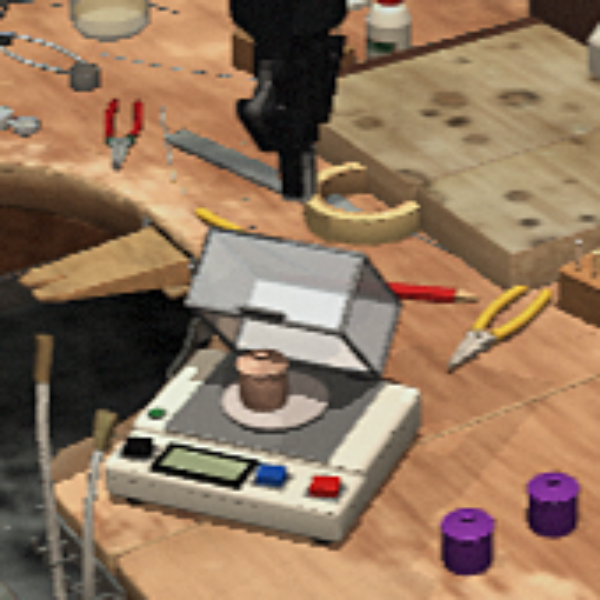

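View pics/m3.png

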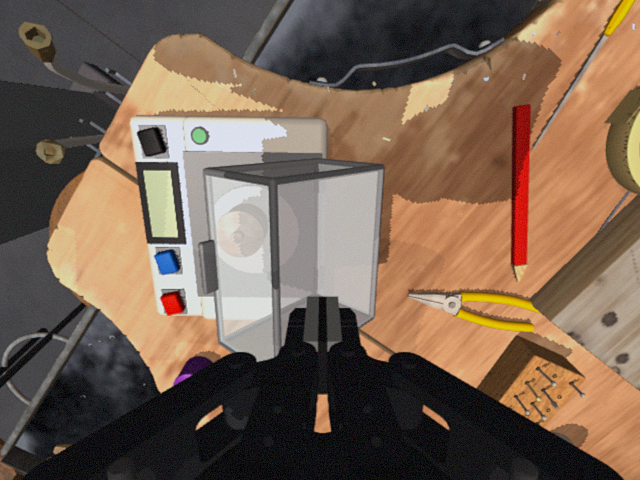

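Request:
servo_tool(increments=[{"hand":1,"travel":[0,-2,15],"yaw":0},{"hand":1,"travel":[0,0,10],"yaw":0},{"hand":1,"travel":[0,0,5],"yaw":0},{"hand":1,"travel":[0,-4,0],"yaw":0},{"hand":1,"travel":[0,-4,0],"yaw":0},{"hand":1,"travel":[0,-6,-1],"yaw":0},{"hand":1,"travel":[0,0,0],"yaw":0},{"hand":1,"travel":[0,0,0],"yaw":0}])

```text
t: 4.4
tcp_pos: [0.5175, 0.3761, 0.1428]
tool_rot: [0.446, 0.895, 0.0, 0.0]
force: [0.3, 0.3, -0.2]
finger_gap: -0.0
```

```bash
cat > look.py <<'E'
from station import manip
import cv2,pickle,sys
k=sys.argv[1];d={}
for n in ["side","wrist"]: d[n]=manip.snapshot(n)
pickle.dump(d,open(f"s{k}.pkl","wb"))
a=cv2.resize(d["side"]["pixels"][150:290,180:320],(400,400));b=cv2.resize(d["wrist"]["pixels"][:, :],(400,300))
import numpy as np
cv2.imwrite(f"pics/v{k}.png",np.hstack([a,np.vstack([b,np.zeros((100,400,3),np.uint8)])]))
s=manip.sense();print(s["t"],s["tcp_pos"],s["force"])
E
python3 look.py 3
```

```text
4.5 [0.51763061 0.37619104 0.14250441] [ 0.80107979 -0.07103498  0.22622498]
```

View pics/v3.png

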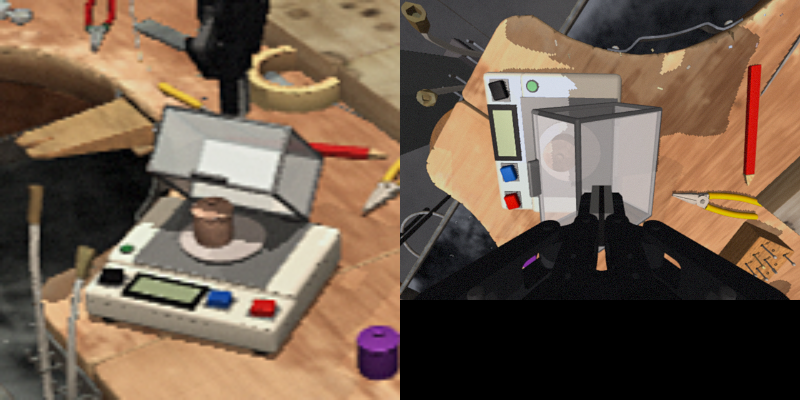

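Request:
servo_tool(increments=[{"hand":1,"travel":[0,-4,2],"yaw":0},{"hand":1,"travel":[0,-5,3],"yaw":0},{"hand":1,"travel":[0,-5,3],"yaw":0},{"hand":1,"travel":[0,-5,3],"yaw":0},{"hand":1,"travel":[0,0,0],"yaw":0},{"hand":1,"travel":[0,0,0],"yaw":0}])

```text
t: 5.1
tcp_pos: [0.5021, 0.3645, 0.1309]
tool_rot: [0.446, 0.895, -0.0, -0.0]
force: [0.2, 0.3, -0.2]
finger_gap: -0.004
```

```bash
python3 look.py 4
```

```text
5.2 [0.5025344  0.36477676 0.13118486] [-0.75528498 -0.31604071 -0.27199265]
```

View pics/v4.png

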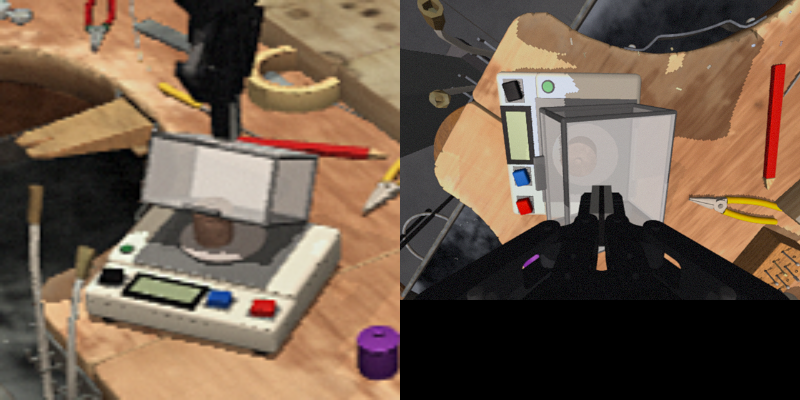

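The cover is following the fingertip: in the side view its front wall has come down and is upright. I'll continue along the arc.

Request:
servo_tool(increments=[{"hand":1,"travel":[0,-5,3],"yaw":0},{"hand":1,"travel":[0,-5,3],"yaw":0},{"hand":1,"travel":[0,-5,4],"yaw":0},{"hand":1,"travel":[0,-4,4],"yaw":0},{"hand":1,"travel":[0,-4,4],"yaw":0},{"hand":1,"travel":[0,-3,4],"yaw":0},{"hand":1,"travel":[0,-2,3],"yaw":0},{"hand":1,"travel":[0,0,2],"yaw":0},{"hand":1,"travel":[0,0,0],"yaw":0},{"hand":1,"travel":[0,0,0],"yaw":0}])

```text
t: 6.2
tcp_pos: [0.4805, 0.3481, 0.1043]
tool_rot: [0.446, 0.895, 0.0, 0.0]
force: [1.0, 0.1, -0.3]
finger_gap: -0.003
```

```bash
python3 look.py 5
```

```text
6.3 [0.4804586  0.34809868 0.10438287] [-0.20915589 -0.23459897 -1.33120462]
```

View pics/v5.png

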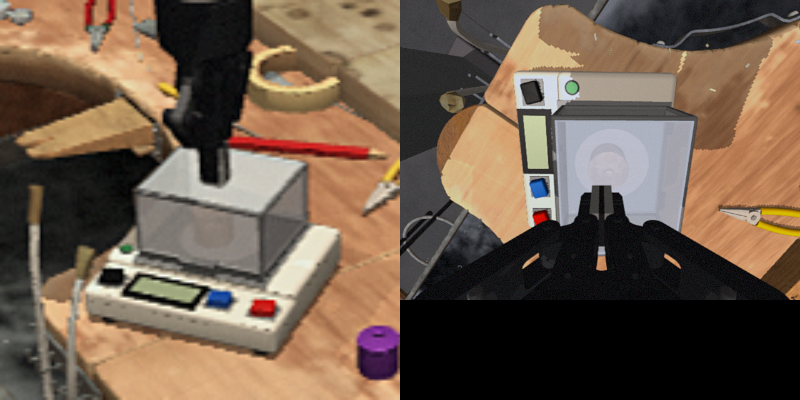

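Request:
servo_tool(increments=[{"hand":1,"travel":[0,0,1.5],"yaw":0},{"hand":1,"travel":[0,0,1.5],"yaw":0},{"hand":1,"travel":[0,0,1.5],"yaw":0},{"hand":1,"travel":[0,0,0],"yaw":0},{"hand":1,"travel":[0,0,0],"yaw":0}])

```text
t: 6.8
tcp_pos: [0.48, 0.3478, 0.1001]
tool_rot: [0.446, 0.895, -0.0, -0.0]
force: [-1.0, -0.2, 4.1]
finger_gap: -0.001
```

Request:
servo_tool(increments=[{"hand":1,"travel":[0,0,1],"yaw":0},{"hand":1,"travel":[0,0,0],"yaw":0},{"hand":1,"travel":[0,0,0],"yaw":0}])

```text
t: 7.1
tcp_pos: [0.48, 0.3478, 0.1]
tool_rot: [0.446, 0.895, 0.0, 0.0]
force: [-2.9, -0.9, 9.2]
finger_gap: 0.003
```

Request:
servo_tool(increments=[{"hand":1,"travel":[0,0,-5],"yaw":0},{"hand":1,"travel":[0,0,-25],"yaw":0},{"hand":1,"travel":[0,0,-30],"yaw":0},{"hand":1,"travel":[0,-20,-10],"yaw":0},{"hand":1,"travel":[-20,-20,0],"yaw":0},{"hand":1,"travel":[-29,-26,0],"yaw":0},{"hand":1,"travel":[-40,0,0],"yaw":0},{"hand":1,"travel":[0,0,0],"yaw":0},{"hand":1,"travel":[0,0,0],"yaw":0}])

```text
t: 8.0
tcp_pos: [0.4817, 0.2365, 0.1687]
tool_rot: [0.447, 0.894, 0.0, 0.0]
force: [0.1, 0.0, -1.1]
finger_gap: -0.001
```

```bash
python3 look.py 6; python3 - <<'E'
from h import *
import pickle
s=pickle.load(open("s6.pkl","rb"))["wrist"];np.set_printoptions(precision=4,suppress=True)
im=s["pixels"];cv2.imwrite("pics/w6.png",im)
F={"blue":lambda h,s,v:(abs(h-108)<14)&(s>110)&(v>60),"red":lambda h,s,v:((h<6)|(h>172))&(s>150)&(v>80)}
K={}
for k,f in F.items():
    c,a=cen(im,(150,20,400,480),f);K[k]=plane(s,c,.0415);print(k,c,a,K[k])
print(np.linalg.norm(K['red']-K['blue']))
E
```

```text
8.1 [0.48062585 0.23754962 0.16860575] [-0.69941648 -0.34544406 -0.01314293]
blue [324.3677 152.2646] 514 [0.4438 0.2863 0.0415]
red [323.4634 202.9246] 451 [0.4659 0.2559 0.0415]
0.03754478707142004
```

View pics/w6.png

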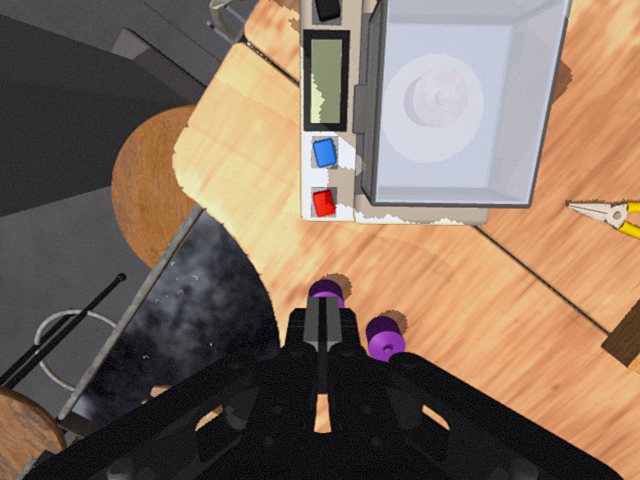

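View pics/v6.png

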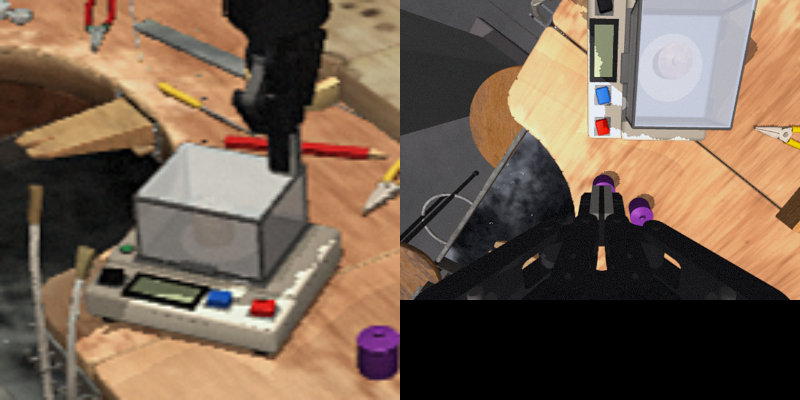

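The cover is shut: its top is level at z=0.100, where pressing met a firm stop, and it looks square in both views. Blue is at (324,152) and red at (323,203), and their positions match the first measurement. Before pressing I'll turn the hand a quarter turn so the knuckles stay clear of the cover.

Request:
servo_tool(increments=[{"hand":1,"travel":[0,0,0],"yaw":-8},{"hand":1,"travel":[0,0,0],"yaw":-8},{"hand":1,"travel":[0,0,0],"yaw":-8},{"hand":1,"travel":[0,0,0],"yaw":-8},{"hand":1,"travel":[0,0,0],"yaw":-8},{"hand":1,"travel":[0,0,0],"yaw":-8},{"hand":1,"travel":[0,0,0],"yaw":-8},{"hand":1,"travel":[0,0,0],"yaw":-8},{"hand":1,"travel":[0,0,0],"yaw":-8},{"hand":1,"travel":[0,0,0],"yaw":-8},{"hand":1,"travel":[0,0,0],"yaw":-8},{"hand":1,"travel":[0,0,0],"yaw":-2},{"hand":1,"travel":[4,21,0],"yaw":0},{"hand":1,"travel":[0,25,0],"yaw":0},{"hand":1,"travel":[0,15,0],"yaw":0},{"hand":1,"travel":[0,0,20],"yaw":0},{"hand":1,"travel":[0,0,25],"yaw":0},{"hand":1,"travel":[0,0,25],"yaw":0},{"hand":1,"travel":[0,0,0],"yaw":0},{"hand":1,"travel":[0,0,0],"yaw":0}])

```text
t: 10.1
tcp_pos: [0.4407, 0.2839, 0.0987]
tool_rot: [-0.318, 0.948, -0.0, -0.0]
force: [0.6, -0.4, -0.2]
finger_gap: -0.002
```

```bash
python3 look.py 7
```

```text
10.2 [0.44180303 0.28404012 0.09985434] [ 0.34775483  0.09223377 -0.17156099]
```

View pics/v7.png

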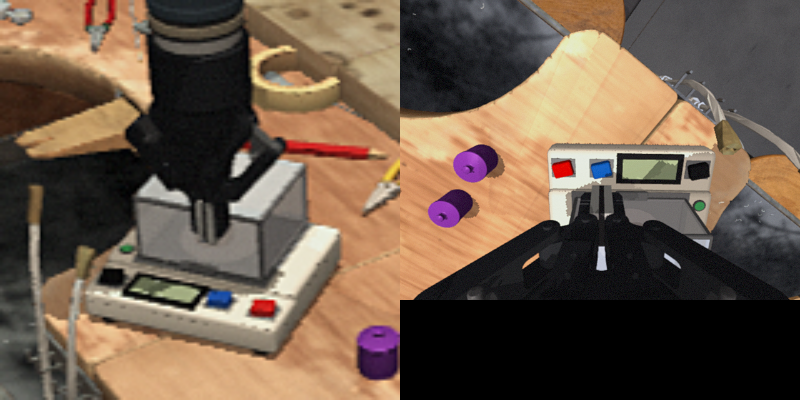

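Request:
servo_tool(increments=[{"hand":1,"travel":[0,0,20],"yaw":0},{"hand":1,"travel":[0,0,20],"yaw":0},{"hand":1,"travel":[0,0,9],"yaw":0},{"hand":1,"travel":[0,0,0],"yaw":0},{"hand":1,"travel":[0,0,0],"yaw":0}])

```text
t: 10.7
tcp_pos: [0.4416, 0.2836, 0.0506]
tool_rot: [-0.317, 0.948, 0.0, 0.001]
force: [0.4, -0.2, 0.1]
finger_gap: -0.002
```

```bash
python3 look.py 8
```

```text
10.8 [0.44178792 0.28371156 0.05080627] [-0.21987505 -0.1771336  -0.2283975 ]
```

View pics/v8.png

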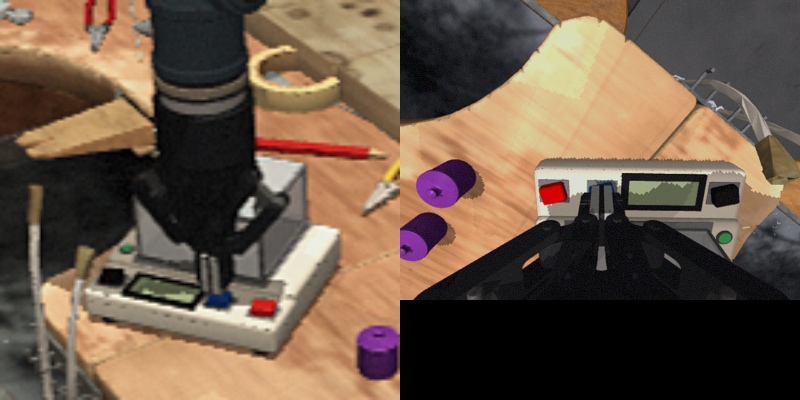

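The tip is right above the blue key, with red and black clear. Pressing in small steps.

Request:
servo_tool(increments=[{"hand":1,"travel":[0,0,4],"yaw":0},{"hand":1,"travel":[0,0,4],"yaw":0},{"hand":1,"travel":[0,0,2],"yaw":0},{"hand":1,"travel":[0,0,1.5],"yaw":0},{"hand":1,"travel":[0,0,0],"yaw":0},{"hand":1,"travel":[0,0,0],"yaw":0}])

```text
t: 11.4
tcp_pos: [0.4414, 0.2836, 0.0386]
tool_rot: [-0.317, 0.948, 0.0, 0.0]
force: [-0.5, 0.8, 4.8]
finger_gap: -0.001
```

Request:
servo_tool(increments=[{"hand":1,"travel":[0,0,0.7],"yaw":0},{"hand":1,"travel":[0,0,0],"yaw":0},{"hand":1,"travel":[0,0,0],"yaw":0}])

```text
t: 11.7
tcp_pos: [0.4414, 0.2835, 0.0379]
tool_rot: [-0.317, 0.948, 0.0, 0.0]
force: [-0.3, -0.3, 4.5]
finger_gap: 0.002
```

```bash
python3 look.py 9
```

```text
11.8 [0.44144208 0.28354997 0.03786571] [0.6107267  0.4071968  5.95440933]
```

Request:
servo_tool(increments=[{"hand":1,"travel":[0,0,-4],"yaw":0},{"hand":1,"travel":[0,0,-8],"yaw":0},{"hand":1,"travel":[0,0,-20],"yaw":0},{"hand":1,"travel":[0,0,-30],"yaw":0},{"hand":1,"travel":[0,0,-40],"yaw":0},{"hand":1,"travel":[0,-30,-40],"yaw":0},{"hand":1,"travel":[0,-30,0],"yaw":0},{"hand":1,"travel":[-30,-20,0],"yaw":0},{"hand":1,"travel":[-30,0,0],"yaw":0},{"hand":1,"travel":[0,0,0],"yaw":0},{"hand":1,"travel":[0,0,0],"yaw":0}])

```text
t: 12.9
tcp_pos: [0.5361, 0.2554, 0.179]
tool_rot: [-0.317, 0.948, 0.0, -0.001]
force: [-0.9, -0.2, -0.9]
finger_gap: 0.004
```

```bash
python3 look.py 10
```

```text
13.0 [0.53515475 0.25521485 0.17902548] [-0.15976095 -0.15386751 -0.69283026]
```

View pics/v9.png

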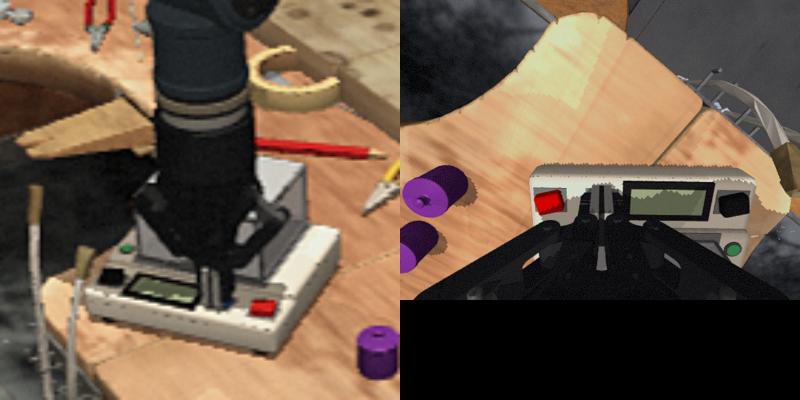

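View pics/v10.png

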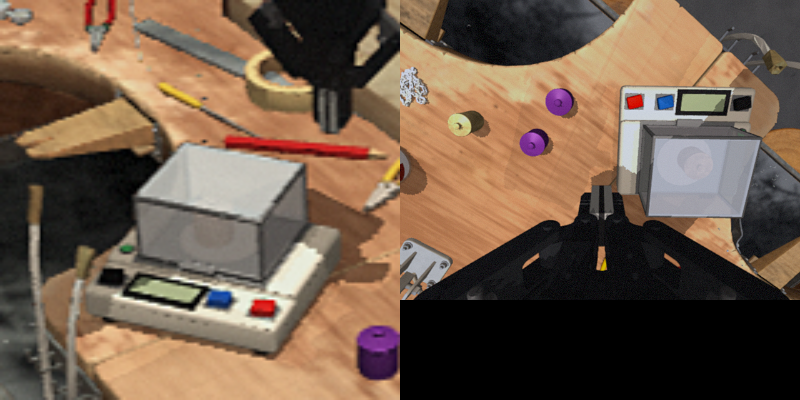

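The cover is shut, the blue key is up again, the pot is on the pan, and the hand is clear in the air.

```bash
python3 - <<'E'
from station import manip
print(manip.sign_off())
E
```

```text
the job is handed in; nothing more can be done
None
```

I shut the draught cover and pressed and released the blue tare key once. The job is handed in after about 13 s of the allowed 45 s; sign-off gave no verdict.

- **Cover:** I pushed it down along its arc with the closed fingertips from about 0.85 rad. It met its firm stop with the tip at z = 0.100 m, the expected height, at about 9 N.
- **Tare key:** I pressed it to about 4 mm at 4.5–6 N. The contact makes at 2.5 mm, so that is well past it. I then lifted the fingers straight off.
- **Last pictures:** The cover is still shut, all three keys look up, and the copper pot stands on the pan. The brass pot and chain look undisturbed, and the hand hangs free. The loupe and tweezers were out of view in those last pictures, but the hand never went near them after it first rose away.
- **Disagreements:** The side camera alone placed the keys about 6–7 mm off from the other two views. The first cover-edge fit came out 5–7 mm low in height. I used the wrist-camera key positions, which agreed with the scene camera, and fixed the hinge height at 42 mm; the contact heights later confirmed both.
- **Refused call:** The first move call was refused because some keys were missing from its rows. Nothing moved.

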